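Load a slide carrier under the spring clip of a scanner stage

TASK

Load the slide carrier into the scanner stage without grasping or lifting anything. Hold the spring clip's thumb bar fully down with one fingertip so that its foot rises, and while it stays down push the carrier along the channel beneath the foot with the other fingertip until it is fully home against the end stop. Only then let the thumb bar up so that the foot clamps the carrier, and move clear, leaving the bottle, jar and tubes where they stand.

Things in the scene. Friction and masses are not known exactly. Their poses are not given: they have to be found in the camera images.
- stage: Fixed slide-loading stage: white base 200 x 136 x 10 mm carrying a metal channel. Origin at table level, on the channel's centre line, below the rear end of a fully seated carrier. x: push direction, towards the end stop; y: left of it; z: up. Channel floor flat, 25 mm above the origin, x -95 to +95 mm, open at the rear; 43 mm wide between two rails, each 4.5 mm wide and 6 mm high.
- end_stop (a point): Foot of the face of the end stop on the channel floor, mid-width (stage x = +84 mm). The stop is a steel bar across the far end of the channel, 9 mm high. It has the stage's axes.
- carrier_mid (a point): Centre of the loose slide carrier: flat grey plastic block 84 mm (x, along the channel) x 40 (y) x 10 (z), about 60 g, a glass slide on its top. It lies in the channel, this point 5 mm above the floor, axes as the stage's. It starts 27 to 47 mm short of the end stop, before the clip's foot; home, this point is at stage x = +42 mm.
- clip (a joint): Spring clip, a see-saw hinged along stage x at stage y = +32, z = 31 mm. Value in rad: 0 at rest (foot bars the way), 0.4 with the thumb bar fully down on its stop, about 0.23 with the foot resting on the carrier; above 0.27 the carrier passes freely. Fully down needs about 6 N at 30 mm from the hinge; it springs back when let go.
- clip_foot (a point): Lowest point of the clip's foot, a round bar 8 mm thick and 16 mm long along the channel (stage x = 62 to 78 mm, y = -3 mm), on two wire arms arching over the left rail up to 20 mm above the channel floor at rest, 31 mm with the bar down. The foot is 2 mm above the channel floor at rest, about 15 mm with the thumb bar down.
- thumb_bar (a point): Top face of the thumb bar, mid-length, 30 mm from the hinge (moves with it). Flat steel plate left of the channel, stage x = -85 to +8 mm, y = +36 to +74 mm when down. At rest it slopes up outwards by 0.4 rad; fully down it is level, top 3 mm above the channel floor, so that a fingertip in the channel at that height meets the carrier's end face. A fingertip can slide along it.
- bottle: White bottle, 60 mm diameter, 150 mm tall, right of the stage; to be left alone. Origin at the centre of its underside.
- jar: White jar, 52 mm diameter, 70 mm tall, left of the stage; to be left alone. Origin at the centre of its underside.
- tubes: Two capped tubes in a block 60 x 45 mm, 82 mm tall overall, right of the stage; to be left alone. Origin at the centre of its underside.
Mind the look-alikes: they are no part of the job. Of the things shaped like the part that bears carrier_mid, the grey one is meant.

How it is judged:
On the way, in this order (a step that is already met when the one before it is completed fails the run):
1. the thumb bar is held down, foot raised, while the carrier is still short of the foot (value of joint clip above 0.28 rad and x of carrier_mid in the frame of stage below 0.022 m), for 0.2 s.
2. the carrier is pushed home against the end stop (within 3 mm) with the thumb bar still held down (value of joint clip above 0.27 rad and x of carrier_mid in the frame of stage above 0.039 m), for 0.1 s.
At the end, for the whole second after the job is handed in: The carrier lies flat in the channel within 3 mm of the end stop, the clip's foot resting on top of it (clip joint 0.18 to 0.265 rad), the robot clear, and bottle, jar and tubes within 30 mm of where they stood (x of carrier_mid in the frame of stage between 0.039 and 0.044 m and z of carrier_mid in the frame of stage between 0.028 and 0.032 m and value of joint clip between 0.18 and 0.265 rad and distance of each of bottle, jar, tubes from where it was at the start of the episode below 0.03 m); the robot touches nothing.
It fails at once if the carrier is lifted more than 8 mm off the channel floor (z of carrier_mid in the frame of stage above 0.038 m).
It fails at once if the carrier is tipped by more than 0.25 rad (angle between carrier_mid's own z axis and vertical above 0.25 rad).
It fails at once if the bottle, jar or tubes are moved by more than 30 mm (distance of any of bottle, jar, tubes from where it was at the start of the episode above 0.03 m).
It also fails if it takes over 38 s, if anything falls off the work surface, if the arm or the gripper's body presses on something with over 40 N, if the wrist force passes 120 N, or if a joint passes its speed limit or range.

ROBOT

A 7-joint arm with a two-finger parallel gripper is mounted at the origin on the work surface. World frame = base frame: x ahead of the robot, y to its left, z up, the work surface at z = 0. Lengths are in m, angles in rad, forces in N, time in s.
With the tool pointing down it reaches from about 0.4 to 0.85 m from the base axis. Payload 4.5 kg.
Tool frame: the origin (TCP) lies on the centre line of the jaws, within the pads' length; the fingertips stand r.tips_ahead ahead of it and the grasp point (between the pads) is the TCP (r.tips_ahead is the distance from the TCP to the fingertips, in m); z points along the fingers, y is the direction in which the jaws open and shut (so a half turn about z gives the same grasp; the last joint's range is limited). The gripper opens to 88 mm and grips with 3 to 60 N. Pads are 18 mm wide; open, the fingers measure 123 mm over their backs; the gripper's body (75 mm by 187 mm) begins 45 mm behind the grasp point.
Start: joints at [1.353, 0.689, -0.195, 1.565, 0.157, 0.902, -0.215], TCP at [0.156, -0.605, 0.258] pointing down, gripper open.
Joint ranges: [-3.01, 3.01], [-0.46, 2.08], [-1.47, 1.51], [0.13, 2.56], [-1, 4.14], [0.04, 2.09], [-2.66, 2.66]. Speed limits (rad/s): [2.57, 2.57, 3.14, 3.14, 3.14, 3.14, 3.14].

INTERFACE

Orientations are given as a unit quaternion [x, y, z, w].
In Python, from plant import r gives the robot as it stands.
- The arm moves only by the shell command python3 -m inch 'ROWS' [FORCE]. ROWS is JSON, a list of rows, each a list of 5 numbers: the shift along the world's x, y, z in units of 25 mm (1.0 is 25 mm), then the turn about the world's z in units of 6 degrees (1.0 is 6 degrees), then the finger opening in mm, from 0 to 88.1. A call has 1 to 5 rows; each row shifts and turns the commanded pose from where the row before left it; what a row does not reach is not made up. A row lasts 1/10 s, in which the tool goes at most 50 mm and 8.59 degrees, less where a joint would pass 70% of its speed; a pose out of reach is approached as far as the arm can. A call is refused whole if a number of a shift passes 1 or a number of a turn 1, either way. A call with a gripper value outside its range is refused whole. The fingers move at their own pace and stop on an object; FORCE is the grip in N (left out, the last holds). Time passes only in rows, so rows that do not move let the fingers close. It gives the time, the measured TCP pose, the force and the opening at its end, in the units of the state.
- r.get_state(): the state, without advancing time (a new reading comes with each control period).
- r.snapshot(name): name is "scene" or "top"; returns a dict with "pixels" (420x560x3 uint8, red, green, blue), "range_z" (420x560 float32, m along the optical axis (not along the pixel's ray), 0 where there is no reading), "K" (3x3 intrinsics, pixels), "position" and "attitude" of the camera in the world. Camera axes: x right, y up, looking along -z (the intrinsics and any distortion apply to the point x, -y, -z); pixel columns grow to the right and rows downward; lengths in m; the calibration is good to about 2 mm. A picture is of the moment at which its call begins.
- r.finish_job(): hands the job in, once; it reports no verdict.
The state is a dict: "clock": time; "q": joint angles; "qd": joint speeds; "joint_torque": joint torques, N m; "tool_pos": TCP position; "eef_rot": TCP orientation; "contact_force": force on the tool from outside, world axes, zero at the start; "moment": the same for the moment, N m; "opening": opening from 0.0 (shut) to 1.0 (fully open).
Only numpy, scipy, OpenCV 4.12 (cv2) and the standard library are available. Lean on these libraries where they do the work, as an engineer would, in place of code of your own. Each camera call takes 0.05 s, during which the arm holds its last target. There are 200 camera calls.

## Working session

There is one attempt and no reset: what is moved stays moved. The work goes in short steps, Python scripts to look and compute and a shell command to move; the robot and the scene stay as the last step left them, time stands still between calls to the robot, and variables do not carry over. Pictures are saved under pics/ and viewed, about 8 in all and at most 12, crops included, and the job is handed in when it is done.

```bash
mkdir -p pics; ls; cat > h.py <<'E'
import numpy as np, cv2
from scipy.spatial.transform import Rotation as R
from plant import r
def snap(n,f):
    s=r.snapshot(n); cv2.imwrite('pics/'+f,s['pixels'][:,:,::-1]); np.save('pics/'+f[:-4]+'.npy',s,allow_pickle=True); return s
def rot(s):
    a=np.array(s['attitude'],float); return R.from_quat(a).as_matrix() if a.size==4 else a.reshape(3,3)
def cloud(s):
    K=np.array(s['K']); z=s['range_z']; v,u=np.mgrid[:z.shape[0],:z.shape[1]]
    p=np.stack([(u-K[0,2])/K[0,0]*z,-(v-K[1,2])/K[1,1]*z,-z],-1)
    return p@rot(s).T+np.array(s['position'])
E
python3 - <<'E'
from h import *
for n in ("top","scene"):
    s=snap(n,n+'0.png'); print(n,s['K'],s['position'],s['attitude'],[k for k in s])
st=r.get_state(); print(st,r.tips_ahead)
E
```

```text
pics
top [[379.67477051   0.         289.00056825]
 [  0.         379.67477051 209.79823478]
 [  0.           0.           1.        ]] [0.45594702 0.05002562 0.84392351] [ 0.06029954 -0.06048952 -0.70276109  0.70628028] ['pixels', 'range_z', 'K', 'position', 'attitude']
scene [[458.81465295   0.         282.98129173]
 [  0.         458.81465295 206.67135701]
 [  0.           0.           1.        ]] [1.23987124 0.22936433 0.81651447] [0.22321165 0.29046447 0.74342139 0.55958161] ['pixels', 'range_z', 'K', 'position', 'attitude']
{'clock': 0.1, 'q': array([ 1.35277614,  0.6899136 , -0.19455915,  1.5662542 ,  0.15727992,
        0.90251996, -0.21509783]), 'qd': array([-0.00173994, -0.0010273 , -0.00147821, -0.00053196, -0.00026009,
        0.00132889, -0.00159831]), 'joint_torque': array([-4.09342945e-03, -5.28505540e+01, -1.27156690e+00, -1.53836936e+01,
       -5.24747372e-02,  2.04949953e-03,  5.14331327e-05]), 'tool_pos': array([ 0.15557435, -0.60475503,  0.25697901]), 'eef_rot': array([ 9.92077281e-01,  1.25626201e-01, -1.49690029e-04, -8.38699101e-04]), 'contact_force': array([ 0.74838558, -0.18652486,  0.27247467]), 'moment': array([ 0.05484037,  0.00688123, -0.02203837]), 'opening': 1.0036671549561038} 0.019
```

View pics/top0.png

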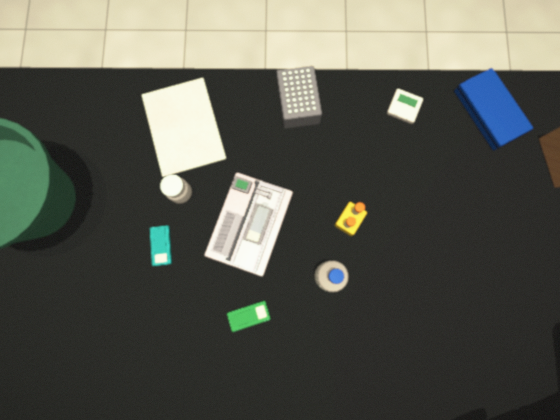

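View pics/scene0.png

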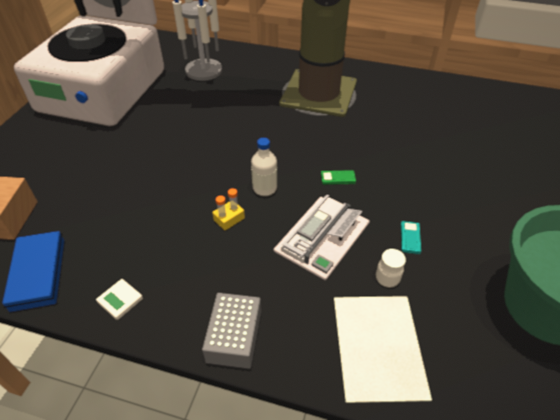

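The top view shows the stage around px (249,224), the bottle at (332,277), the tubes at (351,218) and the jar at (176,188). The teal, green and white objects are look-alikes. Next I'll enlarge the stage and fit its pose.

```bash
python3 - <<'E'
from h import *
t=np.load('pics/top0.npy',allow_pickle=True).item(); c=np.load('pics/scene0.npy',allow_pickle=True).item()
a=cv2.resize(t['pixels'][165:285,195:305],None,fx=5,fy=5,interpolation=cv2.INTER_CUBIC)[:,:,::-1]
cv2.imwrite('pics/crop0.png',a)
P=cloud(t)
m=np.zeros(P.shape[:2],bool); m[165:285,195:305]=1
print('table z',np.median(P[300:380,60:200,2]))
Q=P[m&(P[...,2]>0.006)&(P[...,2]<0.06)]
print(len(Q),np.histogram(Q[:,2],bins=np.arange(0,.06,.0025)))
for nm,s in(('top',t),('scene',c)):
    P=cloud(s)
    M=(P[...,2]>.005)&(P[...,2]<.06)&(abs(P[...,0]-.43)<.2)&(abs(P[...,1]-.14)<.15)
    n,l,st,ce=cv2.connectedComponentsWithStats(M.astype(np.uint8))
    for i in range(1,n):
        if st[i,4]>150:
            q=P[l==i]; print(nm,st[i],q.mean(0),cv2.minAreaRect((q[:,:2]*1000).astype(np.float32)))
E
```

```text
table z -0.0004125884673362168
5412 (array([  0,   0, 176, 959, 546,  44,  27, 128, 171, 617, 410, 202, 463,
       731, 509, 150, 144, 110,  24,   1,   0,   0,   0]), array([0.    , 0.0025, 0.005 , 0.0075, 0.01  , 0.0125, 0.015 , 0.0175,
       0.02  , 0.0225, 0.025 , 0.0275, 0.03  , 0.0325, 0.035 , 0.0375,
       0.04  , 0.0425, 0.045 , 0.0475, 0.05  , 0.0525, 0.055 , 0.0575]))
top [ 205  193   86   83 4520] [0.55088168 0.1388795  0.02451585] ((564.0560302734375, 140.98841857910156), (136.0830841064453, 184.27098083496094), 71.05577850341797)
top [228 301  43  30 763] [0.37144307 0.13469961 0.0098912 ] ((371.4269714355469, 134.94430541992188), (40.00260925292969, 84.44430541992188), 17.488861083984375)
scene [321 170  34  14 392] [0.37391564 0.13328027 0.00969609] ((371.36639404296875, 132.9332275390625), (48.095645904541016, 84.02775573730469), 18.980087280273438)
scene [ 277  195   92   65 3076] [0.56107639 0.14663563 0.02365564] ((563.3319702148438, 140.35125732421875), (136.64532470703125, 181.59481811523438), 71.43175506591797)
```

View pics/crop0.png

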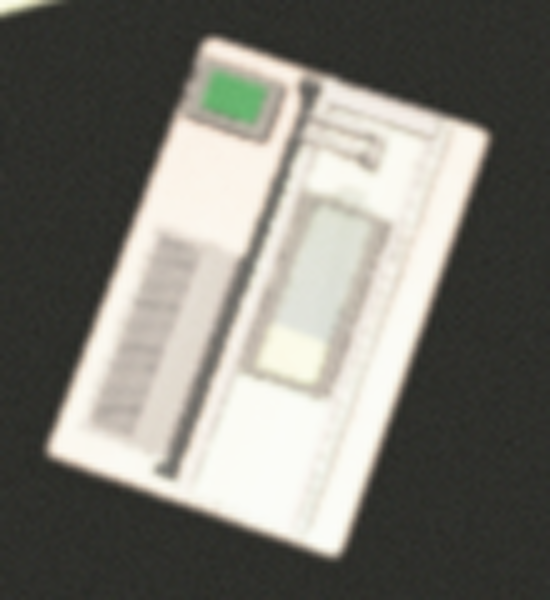

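The crop shows the carrier in the channel at about (318,295), the foot at (350,150), the end stop at the top (380,115) and the thumb bar at the left (165,345). The push direction is therefore up and right, and the hinge is the dark shaft.

```bash
cat >> h.py <<'E'
def ray(s,uv,z):
    K=np.array(s['K']); uv=np.atleast_2d(np.array(uv,float))
    d=np.c_[(uv[:,0]-K[0,2])/K[0,0],-(uv[:,1]-K[1,2])/K[1,1],-np.ones(len(uv))]@rot(s).T
    p=np.array(s['position']); return (p+d*((z-p[2])/d[:,2])[:,None])[:,:2]
def proj(s,p):
    K=np.array(s['K']); q=(np.atleast_2d(p)-np.array(s['position']))@rot(s)
    return np.c_[K[0,2]+K[0,0]*q[:,0]/-q[:,2],K[1,2]-K[1,1]*q[:,1]/-q[:,2]]
E
python3 - <<'E'
from h import *
t=np.load('pics/top0.npy',allow_pickle=True).item()
f=lambda l:np.array(l)/5+[195-.4,165-.4]
base=ray(t,f([(205,38),(490,132),(340,557),(47,455)]),.010)
car=ray(t,f([(313,192),(392,220),(325,397),(243,372)]),.035)
sh=ray(t,f([(310,88),(168,470)]),.034)
for n,q in(('base',base),('car',car)):
    print(n,q.round(4).tolist(),'c',q.mean(0).round(4),'len',[np.linalg.norm(q[i]-q[(i+1)%4]).round(4) for i in range(4)],
     'yaw',[np.degrees(np.arctan2(*(q[a]-q[b])[::-1])).round(2) for a,b in((0,3),(1,2))], [np.degrees(np.arctan2(*(q[a]-q[b])[::-1])).round(2)-90 for a,b in((0,1),(3,2))])
print('shaft',sh,np.degrees(np.arctan2(*(sh[0]-sh[1])[::-1])))
# minarea of the base blob by depth in both cameras
for n in('top0','scene0'):
    s=np.load(f'pics/{n}.npy',allow_pickle=True).item(); P=cloud(s)
    M=(P[...,2]>.005)&(P[...,2]<.06)&(abs(P[...,0]-.56)<.13)&(abs(P[...,1]-.14)<.13)
    k,l,st,ce=cv2.connectedComponentsWithStats(M.astype(np.uint8)); i=1+np.argmax(st[1:,4])
    q=P[l==i]; b=q[q[:,2]<.014]; print(n,cv2.minAreaRect((b[:,:2]*1000).astype(np.float32)))
    y=np.radians(-20.);B=np.array([[np.cos(y),-np.sin(y)],[np.sin(y),np.cos(y)]])
    w=(q[:,:2]-[.564,.140])@B
    # z profile across y at stage-like x in [-.08,-.05] & along x
    for lo in np.arange(-.068,.07,.004):
        mm=(w[:,1]>lo)&(w[:,1]<lo+.004)&(w[:,0]>-.09)&(w[:,0]<-.06)
        if n=='top0' and mm.sum(): print(round(lo+.002,3),np.median(q[mm,2]).round(4),mm.sum())
E
```

```text
base [[0.6859, 0.1717], [0.6429, 0.0423], [0.4543, 0.1066], [0.4976, 0.2352]] c [0.5702 0.1389] len [np.float64(0.1363), np.float64(0.1992), np.float64(0.1357), np.float64(0.1987)] yaw [np.float64(-18.65), np.float64(-18.82)] [np.float64(-18.370000000000005), np.float64(-18.58)]
car [[0.6103, 0.1192], [0.5981, 0.0848], [0.5215, 0.1124], [0.5319, 0.1476]] c [0.5654 0.116 ] len [np.float64(0.0365), np.float64(0.0815), np.float64(0.0367), np.float64(0.0833)] yaw [np.float64(-19.91), np.float64(-19.8)] [np.float64(-19.459999999999994), np.float64(-16.590000000000003)]
shaft [[0.65687108 0.12148494]
 [0.49031561 0.17838336]] -18.861114921822402
top0 ((571.491455078125, 138.41009521484375), (136.19073486328125, 199.96694946289062), 71.11195373535156)
-0.066 0.0094 27
-0.062 0.009 25
-0.058 0.0091 26
-0.054 0.0103 32
-0.05 0.0246 29
-0.046 0.0303 27
-0.042 0.0243 23
-0.038 0.024 28
-0.034 0.0237 25
-0.03 0.0245 27
-0.026 0.0249 26
-0.022 0.0242 24
-0.018 0.0237 30
-0.014 0.0252 24
-0.01 0.0246 27
-0.006 0.0243 24
-0.002 0.025 33
0.002 0.0301 24
0.006 0.0259 29
0.01 0.0334 26
0.014 0.0315 18
0.018 0.0294 27
0.022 0.0317 28
0.026 0.0339 25
0.03 0.0342 29
0.034 0.0367 28
0.038 0.0379 27
0.042 0.0399 28
0.046 0.0417 28
0.05 0.0113 15
0.054 0.0095 11
0.058 0.0095 19
0.062 0.0101 24
0.066 0.0089 20
scene0 ((572.225830078125, 137.34335327148438), (136.36473083496094, 201.2300262451172), 71.0232162475586)
```

```bash
cat >> h.py <<'E'
O=np.array([.5641,.1181]); YAW=-18.8; E_=np.array([[np.cos(np.radians(YAW)),np.sin(np.radians(YAW))],[-np.sin(np.radians(YAW)),np.cos(np.radians(YAW))]])
w2s=lambda p:(np.asarray(p)[...,:2]-O)@E_.T
s2w=lambda p:O+np.asarray(p)@E_
def S(x,y,z): return np.r_[s2w([x,y]),z]
def draw(s,img,pts,col,k,off):
    p=(proj(s,np.array([S(*q) for q in pts]))+.5-off)*k
    cv2.polylines(img,[p.round().astype(int)],True,col,1)
def model(s,f,box,k,cx=0.002):
    u0,v0,u1,v1=box; im=cv2.resize(np.ascontiguousarray(s['pixels'][v0:v1,u0:u1,::-1]),None,fx=k,fy=k,interpolation=cv2.INTER_CUBIC); o=np.array([u0,v0])
    rect=lambda a,b,c,d,z:[(a,c,z),(b,c,z),(b,d,z),(a,d,z)]
    draw(s,im,rect(-.1,.1,-.047,.089,.010),(255,0,0),k,o)
    for y in(-.026,.0215): draw(s,im,rect(-.095,.095,y,y+.0045,.031),(0,0,255),k,o)
    draw(s,im,rect(cx-.042,cx+.042,-.02,.02,.035),(0,160,0),k,o)
    draw(s,im,[(.084,-.0215,.034),(.084,.0215,.034)],(255,0,255),k,o)
    draw(s,im,[(-.085,.032,.031),(.09,.032,.031)],(0,255,255),k,o)
    cv2.imwrite('pics/'+f,im)
E
python3 - <<'E'
from h import *
t=np.load('pics/top0.npy',allow_pickle=True).item(); c=np.load('pics/scene0.npy',allow_pickle=True).item()
model(t,'mod_t.png',(195,165,305,285),5); model(c,'mod_s.png',(265,180,380,285),6)
a,b=cv2.imread('pics/mod_t.png'),cv2.imread('pics/mod_s.png')
b=cv2.resize(b,None,fx=.72,fy=.72); b=b[:,:540-90]
h=max(a.shape[0],b.shape[0]); z=lambda i:cv2.resize(i,None,fx=.75,fy=.75)
H=np.zeros((h,a.shape[1]+b.shape[1],3),np.uint8); H[:a.shape[0],:a.shape[1]]=a; H[:b.shape[0],a.shape[1]:]=b
cv2.imwrite('pics/mod.png',H[:, :]if H.shape[1]<=800 else cv2.resize(H,None,fx=800/H.shape[1],fy=800/H.shape[1]))
P=cloud(t)
for n,(u,v,w) in dict(bottle=(334,277,16),jar=(176,188,14),tubes=(351,218,16)).items():
    q=P[v-w:v+w,u-w:u+w].reshape(-1,3); q=q[q[:,2]>.03]; print(n,'stage',np.median(w2s(q),0).round(3),w2s(q).min(0).round(3),w2s(q).max(0).round(3),'top',np.percentile(q[:,2],98).round(3))
for p in [(-.062,.031),(-.009,.031)]: print(p,s2w(p).round(4))
st=r.get_state(); print(R.from_quat(st['eef_rot']).as_matrix().round(3))
E
```

```text
bottle stage [-0.054 -0.176] [-0.082 -0.21 ] [-0.023 -0.151] top 0.151
jar stage [0.014 0.187] [-0.08  -0.099] [0.041 0.217] top 0.073
tubes stage [ 0.083 -0.185] [-0.08  -0.213] [ 0.112 -0.099] top 0.084
(-0.062, 0.031) [0.5154 0.1674]
(-0.009, 0.031) [0.5656 0.1503]
[[ 0.968  0.249 -0.001]
 [ 0.249 -0.968  0.002]
 [-0.    -0.002 -1.   ]]
```

View pics/mod.png

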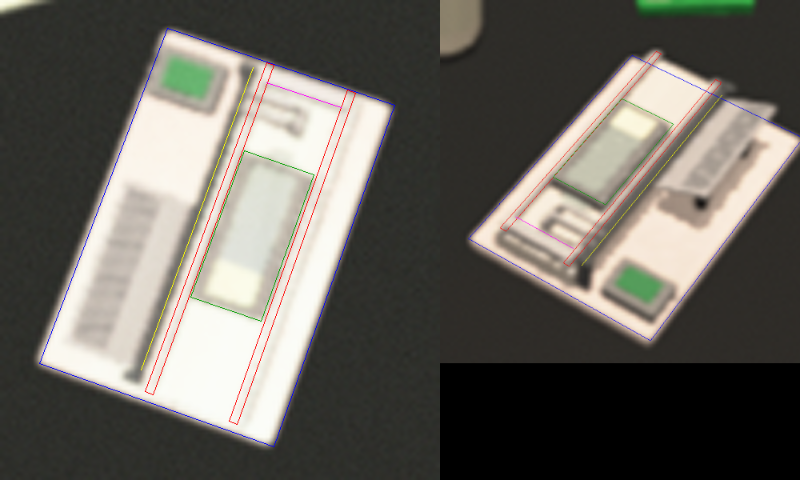

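The model overlay fits both views to about 2 mm: base, rails, carrier and stop line all match. The gripper body clears the bottle, jar and tubes in stage coordinates. Moving now.

```bash
python3 -m inch '[[0.9,1,0,0,44],[0.9,1,0,0,44],[0.9,1,0,0,44],[0.9,1,0,0,44],[0.9,1,0,0,44]]' 20
python3 -m inch '[[0.9,1,0,-1,44],[0.9,1,0,-1,44],[0.9,1,0,-1,44],[0.9,1,0,-1,44],[0.9,1,0,-1,44]]'
python3 -m inch '[[0.9,1,0,-0.5,44],[0.9,1,0,0,44],[0.9,1,0,0,44],[0.9,1,0,0,44],[0.9,1,0,0,44]]'
```

```text
clock: 0.6
tool_pos: [0.2689, -0.479, 0.2575]
eef_rot: [0.992, 0.126, -0.0, -0.0]
contact_force: [-0.3, 0.6, -0.0]
opening: 0.574
clock: 1.1
tool_pos: [0.3814, -0.354, 0.2575]
eef_rot: [0.99, -0.138, -0.0, -0.0]
contact_force: [-0.1, -0.2, 0.6]
opening: 0.499
clock: 1.6
tool_pos: [0.4938, -0.229, 0.2575]
eef_rot: [0.987, -0.161, -0.0, -0.0]
contact_force: [-0.4, -0.6, 0.7]
opening: 0.503
```

```bash
python3 -m inch '[[0,1,0,0,44],[0,1,0,0,44],[0,1,0,0,44],[0,1,0,0,44],[0,1,0,0,44]]'
python3 -m inch '[[0,1,0,0,44],[0,1,0,0,44],[0,1,0,0,44],[0,1,0,0,44],[0,1,0,0,44]]'
python3 -m inch '[[0.2,1,0,0,44],[0.2,1,0,0,44],[0.2,1,0,0,44],[0.2,1,0,0,44],[0.06,1,0,-0.05,44]]'
python3 -m inch '[[0,0.86,-1,0,44],[0,0,-1,0,44],[0,0,-1,0,44],[0,0,-1,0,44],[0,0,-1,0,44]]'
```

```text
clock: 2.1
tool_pos: [0.4929, -0.1042, 0.2575]
eef_rot: [0.987, -0.161, -0.0, 0.0]
contact_force: [1.1, 0.6, 0.2]
opening: 0.499
clock: 2.6
tool_pos: [0.4929, 0.0208, 0.2575]
eef_rot: [0.987, -0.161, -0.0, 0.0]
contact_force: [0.6, -0.5, -0.2]
opening: 0.503
clock: 3.1
tool_pos: [0.5149, 0.1458, 0.2574]
eef_rot: [0.986, -0.164, -0.0, 0.0]
contact_force: [0.0, -0.5, -0.9]
opening: 0.498
clock: 3.6
tool_pos: [0.5145, 0.1663, 0.1315]
eef_rot: [0.986, -0.164, -0.0, 0.0]
contact_force: [-0.2, -0.5, -0.7]
opening: 0.501
```

```bash
python3 -m inch '[[0,0,-1,0,44],[0,0,-0.9,0,44],[0,0,0,0,44]]'
python3 - <<'E'
from h import *
c=snap('scene','scene1.png'); t=snap('top','top1.png')
st=r.get_state(); print(w2s(st['tool_pos']),st['tool_pos'])
model(c,'m1.png',(265,150,385,280),6)
im=cv2.imread('pics/m1.png')
zt=st['tool_pos'][2]-.019
x,y=w2s(st['tool_pos'])
for sgn in(1,-1):
    a=sgn*.022; b=sgn*.0395
    draw(c,im,[(x-.009,y+a,zt),(x+.009,y+a,zt),(x+.009,y+b,zt),(x-.009,y+b,zt)],(255,255,0),6,np.array([265,150]))
cv2.imwrite('pics/m1.png',cv2.resize(im,None,fx=.75,fy=.75))
E
```

```text
clock: 3.9
tool_pos: [0.5127, 0.1657, 0.0826]
eef_rot: [0.986, -0.164, -0.003, 0.001]
contact_force: [0.1, -0.6, 0.8]
opening: 0.499
[-0.06231957  0.02949372] [0.51461004 0.16610367 0.08521902]
```

View pics/m1.png

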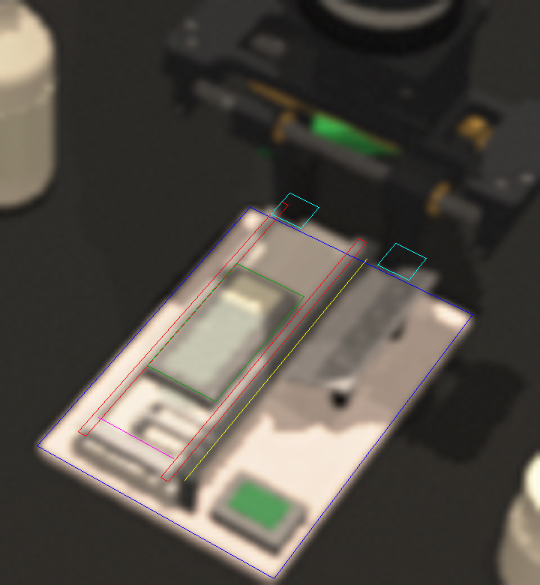

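The fingertips (cyan boxes at about (297,210) and (403,262)) lie over the channel behind the carrier and over the thumb bar. Descending now.

```bash
python3 -m inch '[[0,0,-0.4,0,44],[0,0,-0.4,0,44],[0,0,0,0,44]]'
python3 -m inch '[[0,0,-0.3,0,44],[0,0,-0.2,0,44],[0,0,-0.1,0,44],[0,0,0,0,44]]'
python3 -c "
from h import *
st=r.get_state();print(st['tool_pos'],w2s(st['tool_pos']),st['contact_force'],st['moment'])"
```

```text
clock: 4.3
tool_pos: [0.5142, 0.1661, 0.0645]
eef_rot: [0.986, -0.164, -0.001, 0.0]
contact_force: [0.7, 0.2, -0.9]
opening: 0.501
clock: 4.7
tool_pos: [0.5156, 0.1671, 0.0504]
eef_rot: [0.987, -0.164, 0.001, -0.001]
contact_force: [1.1, 2.6, 5.4]
opening: 0.499
[0.51556708 0.16712607 0.05037335] [-0.06174308  0.03077   ] [1.07756705 2.59433236 5.39140568] [ 0.75657016 -0.22487104  0.00555805]
```

```bash
python3 -m inch '[[0,0,-0.08,0,44],[0,0,0,0,44],[0,0,0,0,44]]'
python3 -m inch '[[0,0,-0.06,0,44],[0,0,0,0,44],[0,0,0,0,44]]'
python3 - <<'E'
from h import *
st=r.get_state();print(st['tool_pos'],w2s(st['tool_pos']),st['contact_force'],st['moment'])
c=snap('scene','scene2.png')
cv2.imwrite('pics/s2.png',cv2.resize(c['pixels'][180:280,265:385,::-1],None,fx=5,fy=5,interpolation=cv2.INTER_CUBIC))
E
```

```text
clock: 5.0
tool_pos: [0.5156, 0.1671, 0.0488]
eef_rot: [0.987, -0.164, 0.001, -0.001]
contact_force: [1.7, 3.1, 5.7]
opening: 0.498
clock: 5.3
tool_pos: [0.5155, 0.167, 0.0474]
eef_rot: [0.987, -0.164, 0.001, -0.001]
contact_force: [0.6, 1.4, 5.9]
opening: 0.498
[0.51552659 0.16702952 0.04737867] [-0.06175029  0.03066555] [0.61645476 1.42400227 5.94635127] [ 0.75843073 -0.2172437   0.03298538]
```

View pics/s2.png

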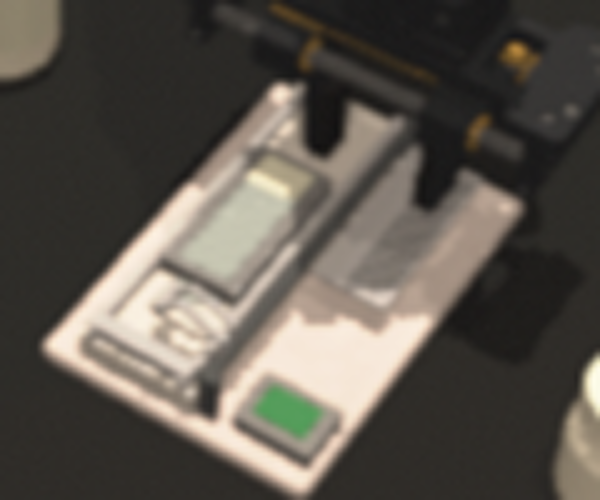

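The thumb bar at (400,260) is level and the foot at (190,310) is raised. The upward force is 5.9 N, as expected. Pushing slowly along the channel.

```bash
python3 -m inch '[[0.15,-0.05,0,0,44],[0.15,-0.05,0,0,44],[0.15,-0.05,0,0,44],[0.15,-0.05,0,0,44],[0.15,-0.05,0,0,44]]'
python3 -m inch '[[0.15,-0.05,0,0,44],[0.15,-0.05,0,0,44],[0.15,-0.05,0,0,44],[0.15,-0.05,0,0,44],[0.15,-0.05,0,0,44]]'
python3 -c "
from h import *
st=r.get_state();print(st['tool_pos'],w2s(st['tool_pos']),st['contact_force'],st['moment'])"
```

```text
clock: 5.85
tool_pos: [0.5253, 0.1624, 0.0471]
eef_rot: [0.987, -0.161, -0.008, 0.001]
contact_force: [-14.7, 6.0, 19.5]
opening: 0.502
clock: 6.35
tool_pos: [0.5416, 0.1565, 0.0471]
eef_rot: [0.987, -0.161, -0.01, 0.001]
contact_force: [-18.9, 5.4, 24.4]
opening: 0.497
[0.54159364 0.15645092 0.04713271] [-0.03366482  0.02905184] [-18.86884258   5.38973184  24.44234799] [1.85306472 3.91065463 0.4907646 ]
```

```bash
python3 - <<'E'
from h import *
c=snap('scene','scene3.png'); t=snap('top','top3.png')
cv2.imwrite('pics/s3.png',cv2.resize(c['pixels'][180:280,265:385,::-1],None,fx=6,fy=6,interpolation=cv2.INTER_CUBIC))
E
```

```text
(no output)
```

View pics/s3.png

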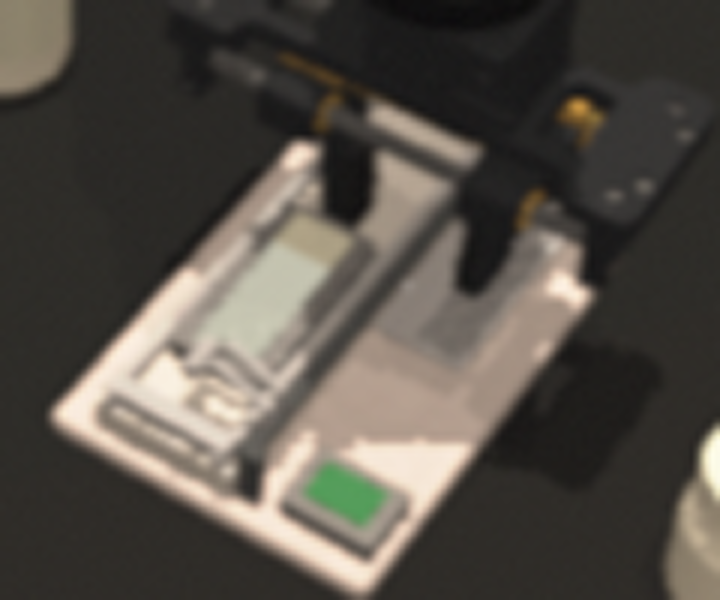

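The carrier has moved ahead with the finger and the foot is still up. The 24 N vertical force suggests the bar is hard on its stop and adding friction, so I'll ease up about 1 mm and go on.

```bash
python3 -m inch '[[0,0,0.04,0,44],[0,0,0,0,44],[0,0,0,0,44]]'
python3 -c "
from h import *
st=r.get_state();print(st['tool_pos'],w2s(st['tool_pos']),st['contact_force'],st['moment'])"
```

```text
clock: 6.75
tool_pos: [0.5483, 0.1541, 0.0477]
eef_rot: [0.987, -0.163, -0.004, 0.001]
contact_force: [-6.6, 2.9, 8.1]
opening: 0.499
[0.5482951  0.15407973 0.04768352] [-0.02655673  0.0289668 ] [-6.58855856  2.85287342  8.05098256] [0.64945466 1.14054169 0.13592809]
```

```bash
python3 -m inch '[[0.08,-0.026,0,0,44],[0.08,-0.026,0,0,44],[0.08,-0.026,0,0,44],[0.08,-0.026,0,0,44],[0,0,0,0,44]]'
python3 -c "
from h import *
st=r.get_state();print(st['tool_pos'],w2s(st['tool_pos']),st['contact_force'],st['moment'])"
```

```text
clock: 7.25
tool_pos: [0.5563, 0.1512, 0.0475]
eef_rot: [0.987, -0.163, -0.004, 0.001]
contact_force: [-5.3, 1.4, 7.4]
opening: 0.502
[0.55626348 0.15117692 0.04754717] [-0.018078   0.0287868] [-5.30503635  1.41712415  7.40476696] [0.60682171 1.13755505 0.13184107]
```

```bash
python3 -m inch '[[0.08,-0.024,0,0,44],[0.08,-0.024,0,0,44],[0.08,-0.024,0,0,44],[0,0,0,0,44]]'
python3 -m inch '[[0.08,-0.024,0,0,44],[0.06,-0.02,0,0,44],[0,0,0,0,44]]'
python3 -m inch '[[0.06,-0.02,0,0,44],[0,0,0,0,44]]'
python3 -c "
from h import *
st=r.get_state();print(st['tool_pos'],w2s(st['tool_pos']),st['contact_force'],st['moment'])"
```

```text
clock: 7.65
tool_pos: [0.562, 0.1493, 0.0475]
eef_rot: [0.987, -0.163, -0.004, 0.001]
contact_force: [-6.4, 2.3, 9.2]
opening: 0.496
clock: 7.95
tool_pos: [0.5627, 0.1492, 0.0475]
eef_rot: [0.987, -0.163, -0.007, 0.001]
contact_force: [-11.9, 2.9, 13.1]
opening: 0.498
clock: 8.15
tool_pos: [0.5627, 0.1492, 0.0475]
eef_rot: [0.987, -0.163, -0.008, 0.002]
contact_force: [-12.8, 3.1, 15.4]
opening: 0.504
[0.56274384 0.14916268 0.04746855] [-0.01129424  0.02896842] [-12.81882657   3.13855224  15.38090608] [1.09328685 2.84631553 0.0640832 ]
```

```bash
python3 -m inch '[[0.08,-0.026,0,0,44],[0,0,0,0,44],[0,0,0,0,44]]'
python3 - <<'E'
from h import *
st=r.get_state();print(st['tool_pos'],w2s(st['tool_pos']),st['contact_force'])
c=snap('scene','scene4.png')
cv2.imwrite('pics/s4.png',cv2.resize(c['pixels'][200:270,265:345,::-1],None,fx=8,fy=8,interpolation=cv2.INTER_CUBIC))
E
```

```text
clock: 8.45
tool_pos: [0.5629, 0.1491, 0.0475]
eef_rot: [0.987, -0.162, -0.01, 0.002]
contact_force: [-17.3, 4.3, 17.4]
opening: 0.499
[0.56291126 0.14908666 0.04748955] [-0.01111126  0.02895041] [-17.29145368   4.27106462  17.37812212]
```

View pics/s4.png

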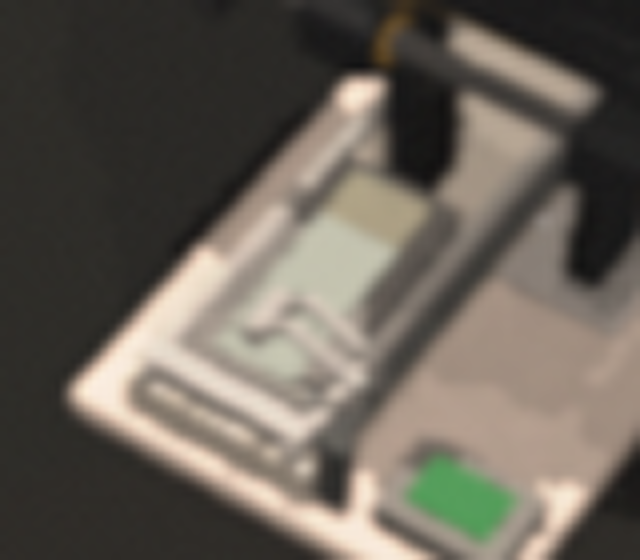

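The carrier is home: its front edge meets the stop bar at about (240,390), and the raised foot is over it at about (300,320). It doesn't move further at 17 N. Backing off first, then lifting.

```bash
python3 -m inch '[[-0.15,0.05,0.02,0,44],[-0.15,0.05,0,0,44],[-0.15,0.05,0,0,44],[-0.15,0.05,0,0,44],[0,0,0,0,44]]'
python3 -c "
from h import *
st=r.get_state();print(st['tool_pos'],w2s(st['tool_pos']),st['contact_force'])"
python3 -m inch '[[0,0,0.15,0,44],[0,0,0.15,0,44],[0,0,0.15,0,44],[0,0,0.15,0,44],[0,0,0.15,0,44]]'
python3 -m inch '[[0,0,0.5,0,44],[0,0,0.8,0,44],[0,0,1,0,44],[0,0,1,0,44],[0,0,1,0,44]]'
python3 -m inch '[[-0.5,0,1,0,44],[-1,0,1,0,44],[-1,0,0,0,44],[-1,0,0,0,44],[0,0,0,0,44]]'
python3 - <<'E'
from h import *
c=snap('scene','scene5.png'); t=snap('top','top5.png')
model(c,'m5.png',(265,180,365,280),5,cx=.042); model(t,'m5t.png',(205,165,305,285),4,cx=.042)
a,b=cv2.imread('pics/m5.png'),cv2.imread('pics/m5t.png')
a=cv2.resize(c['pixels'][190:280,265:365,::-1],None,fx=4,fy=4,interpolation=cv2.INTER_CUBIC)
H=np.zeros((480,800,3),np.uint8);H[:360,:400]=a;H[:480,400:]=b;cv2.imwrite('pics/end.png',H)
t0=np.load('pics/top0.npy',allow_pickle=True).item()
for n,(u,v,w) in dict(bottle=(334,277,18),jar=(176,188,16),tubes=(351,218,18)).items():
    print(n,[np.median((lambda q:q[q[:,2]>.03])(cloud(s)[v-w:v+w,u-w:u+w].reshape(-1,3)),0).round(3) for s in(t0,t)])
print(r.get_state()['contact_force'])
E
```

```text
clock: 9.0
tool_pos: [0.5599, 0.1506, 0.0491]
eef_rot: [0.986, -0.165, 0.002, 0.0]
contact_force: [1.9, -1.7, 5.6]
opening: 0.499
[0.55990397 0.15055214 0.04913312] [-0.01443038  0.02936856] [ 1.9192777  -1.70510663  5.6250885 ]
clock: 9.5
tool_pos: [0.5576, 0.1521, 0.067]
eef_rot: [0.987, -0.164, -0.001, 0.0]
contact_force: [-0.3, -0.2, 0.8]
opening: 0.5
clock: 10.0
tool_pos: [0.558, 0.152, 0.1762]
eef_rot: [0.986, -0.164, -0.0, 0.0]
contact_force: [1.0, -0.4, -0.3]
opening: 0.5
clock: 10.5
tool_pos: [0.4669, 0.1519, 0.2253]
eef_rot: [0.987, -0.163, -0.002, 0.001]
contact_force: [1.0, -0.8, -0.6]
opening: 0.502
bottle [array([ 0.455, -0.03 ,  0.106]), array([ 0.456, -0.03 ,  0.106])]
jar [array([0.638, 0.291, 0.069]), array([0.633, 0.283, 0.07 ])]
tubes [array([ 0.583, -0.083,  0.062]), array([ 0.579, -0.084,  0.063])]
[0.44264562 0.02589086 0.12575461]
```

View pics/end.png

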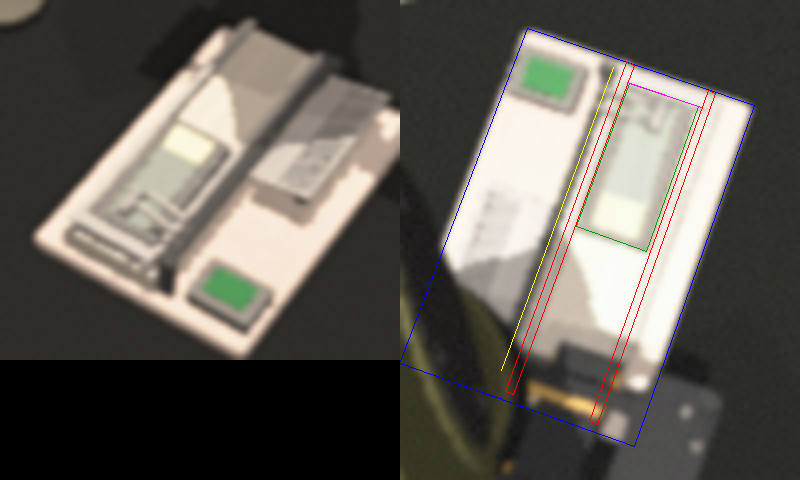

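The carrier sits against the stop, matching the "home" outline. The foot rests on it, the bar is partly up, and the gripper is well clear. Handing in.

```bash
python3 -c "
from plant import r
print(r.finish_job())"
```

```text
the job is handed in; nothing more can be done
None
```

The carrier is loaded and clamped, and I handed the job in at about 10.6 s of robot time. No verdict was reported.

**What I did:** I straddled the hinge with the fingers 44 mm apart. One fingertip pressed the thumb bar level, and the other pushed the carrier along the channel. It stopped moving at a push of about 17 N. I then backed off about 3 mm with the bar still down, lifted straight up and moved clear.

**Last checks:**
- **Carrier position:** in the pictures its front edge is at the stop bar and it matches the drawn "home" outline to about 2 mm. The fingertip stopped about 2 mm before the spot I had calculated, which is within the calibration error.
- **Clamp:** the foot is resting on the carrier and the thumb bar is partly up. I judged this by eye and did not measure the joint angle.
- **Robot clear:** the final contact force was about 0.4 N, so it is touching nothing.
- **Bottle, jar and tubes:** the readings changed by 1 mm (bottle), 9 mm (jar) and 4 mm (tubes). The gripper never came near them, so I put this down to the arm hiding parts of them and to pixel sampling. I did not check it separately.

**One disagreement:** partway through the push, the upward force rose to 24 N because the bar was hard on its stop. I eased up about 1 mm, and it dropped to about 8 N.

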